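# Feed one thrust washer into the kit tray that lacks one

### The arm

A 6-joint arm with a two-finger parallel gripper is mounted at the origin on a cart in front of the work surface, level with it; the furniture and walls round the work are solid. World frame = base frame: x ahead of the robot, y to its left, z up, the work surface at z = 0. Lengths are in m, angles in rad, forces in N, time in s.
With the tool pointing down it reaches from about 0.35 to 0.775 m from the base axis. Payload 7.3 kg.
Tool frame: the origin (TCP) lies between the finger pads; the fingertips stand 17 mm ahead of it and the grasp point (between the pads) lies 2 mm behind it; z points along the fingers, y is the line along which they close (so a half turn about z gives the same grasp; the last joint's range is limited). The gripper opens to 92 mm and grips with 3 to 60 N. Pads are 19 mm wide; open, the fingers measure 130 mm over their backs; the gripper's body (75 mm by 190 mm) begins 47 mm behind the grasp point.
Start: joints at [-1.342, 0.342, 1.524, -0, 1.275, -0.146], TCP at [0.192, -0.489, 0.244] pointing down, gripper open.
Joint ranges: [-2.53, 2.53], [-0.77, 2.02], [0.04, 2.7], [-1, 4.14], [0.28, 2.66], [-3.11, 3.11]. Speed limits (rad/s): [2.57, 2.57, 3.14, 3.14, 3.14, 3.14].

### API

Orientations are given as a unit quaternion [w, x, y, z].
In Python, from workcell import monitor, viewer, ticket gives the robot as it stands.
- The arm moves only by the tool drive_tool, never from a script. Its argument "increments" is one flat list of numbers, 7 for each row, row after row: the turn, a rotation vector about the tool's x, y, z in rad, then the shift along the tool's x, y, z in mm, then the finger opening in mm, from 0 to 91.8. A call has 1 to 5 rows; each row shifts and turns the commanded pose from where the row before left it, along the tool's axes as they then stand; what a row does not reach is not made up. A row lasts 1/12 s, in which the tool goes at most 41.7 mm and 7.16 degrees, less where a joint would pass 70% of its speed; a pose out of reach is approached as far as the arm can. A call is refused whole if a number of a shift passes 41.7 or a number of a turn 0.125, either way. A call with a gripper value outside its range is refused whole. The fingers move at their own pace and stop on an object; "force" is the grip in N (left out, the last holds). Time passes only in rows, so rows that do not move let the fingers close. It gives the time, the measured TCP pose, the force, the opening and the grip force at its end, in the units of the state.
- monitor.get_obs(): the state, without advancing time (a new reading comes with each control period).
- viewer.grab_frame(name): name is "scene" or "side" or "wrist"; returns a dict with "image" (420x560x3 uint8, red, green, blue), "mtx" (3x3 intrinsics, pixels), "xyz" and "attitude" of the camera in the world; the wrist camera has in their place "tool_from_camera" (4x4, takes a point from camera to tool coordinates, whose origin is the TCP and whose axes are the flange's). Camera axes: x right, y down, z forward; pixel columns grow to the right and rows downward; lengths in m; the calibration is good to about 2 mm. A picture is of the moment at which its call begins: read the wrist's pose just before it. There is no depth.
- ticket.finish_job(): hands the job in; it is judged then, once.
The state is a dict: "time_s": time; "joint_pos": joint angles; "joint_velocities": joint speeds; "tau": joint torques, N m; "position": TCP position; "orientation": TCP orientation; "contact_force": force on the tool from outside, world axes, zero at the start; "ft_torque": the same for the moment, N m; "grip_width": finger opening in m; "finger_force": force on a finger pad.
Only numpy, scipy, OpenCV 4.12 (cv2) and the standard library are available. Lean on these libraries where they do the work, as an engineer would, in place of code of your own. Each camera call takes 0.05 s, during which the arm holds its last target. There are 200 camera calls.

### The job

One of the two kits still lacks its washer. Press the black plunger of the washer feeder fully down once and let it spring right up again, so that a single bronze washer is fed out on the landing plate, then nudge that washer sideways off the plate into the grey tray that holds a collar but no washer. Nothing is gripped or picked up; leave the other washers, both trays, their contents and everything round about where they are.

Things in the scene. Friction and masses are not known exactly. Their poses are not given: they have to be found in the camera images.
- feeder: fixed hand feeder, bed 40 mm wide, y = -60 to 64 mm of this frame. Blue magazine x and y = -20 to 20 mm, 62 mm high; behind it a blue gear housing to y = -60 mm, 60 mm high, with the plunger on top; feet 6 mm thick, x = -34 to 34, y = -58 to -22 mm. Origin: on the bench under the magazine's centre. +y is the feed direction, from plunger to magazine to landing plate (towards the robot); z up, x across
- plunger (a joint): press-down plunger of the feeder, in m: 0 = up at rest, 0.026 = fully down on its stop. By rack and pinion it drives a flat bar under the stack 1.6 times as far along the feeder's +y, which pushes only the lowest washer out. Spring: about 3 N at the start, 6 N fully down; it rises by itself with the hand
- plunger_top (a point): middle of the top of the plunger's round black knob (28 mm across), which is pressed straight down; at x = 0, y = -40 mm of the feeder, 101 mm above the bench when up, 75 mm when fully down
- landing (a point): point on top of the feeder's landing plate where the fed washer's centre comes to lie, at x = 0, y = 40 mm of the feeder (some mm of scatter). The plate is 30 mm above the bench, runs from y = 19 to 60 mm, is open at both sides (edges at x = -20 and 20 mm) and ends in a 7 mm high stop. Fixed to the feeder
- washer_1: bronze thrust washer 28 mm across, 7 mm thick, 13 mm hole, about 30 g, the lowest in the magazine at the start and so the one that is fed out. Origin: centre of its underside, z along its axis
- washer_2: second washer from below in the magazine, same make; it drops to the bed when the plunger has come up again, and stays in the magazine
- washer_3: third washer in the magazine, same make, stays there
- washer_4: top washer in the magazine, same make, stays there
- tray_short: loose grey open kit tray with a black collar but no washer: 60 x 80 x 22 mm (x, y, z of its own frame, parallel to the feeder's), 3 mm walls, blue-lined floor 6 mm up, 0.3 kg. Stands 2 to 4 mm beside the landing plate on the feeder's -x or +x side (differs), its rim 7 mm below the plate. Origin: middle of its underside. The collar lies in its -y half, beside the magazine; the +y half, beside the plate, is free
- tray_full: the same kind of tray on the other side of the landing plate, its kit complete with a collar and a washer
- kit_washer: washer that already lies in the complete tray, same make; origin at its underside
- collar_short: black clamp collar 34 x 42 x 14 mm in the incomplete tray; origin at its underside
- collar_full: black clamp collar 34 x 42 x 14 mm in the complete tray; origin at its underside
- tape_roll: bystander: roll of masking tape, 96 mm across, 48 mm high, on the right; origin at its underside
- star_knob: bystander: yellow star knob 36 x 32 x 28 mm, left of the work; origin at its underside
- pen: bystander: blue pen, 142 mm long, 12 mm high, left of the work; origin at its underside

How it is judged:
On the way, in this order (a step that is already met when the one before it is completed fails the run):
1. the plunger is pressed fully down and the washer is out on the landing plate (value of joint plunger above 0.0235 m and z of washer_1 in the frame of feeder between 0.027 and 0.033 m and y of washer_1 in the frame of feeder between 0.034 and 0.055 m and x of washer_1 in the frame of feeder between -0.018 and 0.018 m), for 0.05 s.
2. the plunger has sprung right up again, the washer lies flat on the landing plate and the next one has dropped in the magazine (value of joint plunger below 0.002 m and z of each of washer_2, washer_1 in the frame of feeder below 0.033 m and z of washer_1 in the frame of feeder above 0.027 m and y of washer_1 in the frame of feeder between 0.034 and 0.055 m and x of washer_1 in the frame of feeder between -0.018 and 0.018 m), for 0.1 s.
At the end, for the whole second after the job is handed in: the fed washer lies at rest in the tray that had none (centre inside its walls, under 22 mm above its underside); plunger right up (under 2 mm); the other three washers in the magazine (within 6 mm of its axis), the next one down on the bed; both trays within 20 mm of where they stood (x of washer_1 in the frame of tray_short between -0.027 and 0.027 m and y of washer_1 in the frame of tray_short between -0.037 and 0.037 m and z of washer_1 in the frame of tray_short below 0.022 m and linear speed of washer_1 below 0.02 m/s and value of joint plunger below 0.002 m and z of washer_2 in the frame of feeder below 0.033 m and distance of each of tray_short, tray_full from where it was at the start of the episode below 0.02 m and horizontal distance between each of washer_2, washer_3, washer_4 and feeder below 0.006 m); the robot touches nothing.
It fails at once if the fed washer is lifted (more than 12 mm above the landing plate) (z of washer_1 in the frame of feeder above 0.042 m).
It fails at once if a second washer is fed out or taken from the magazine (moved more than 15 mm) (distance of any of washer_2, washer_3, washer_4 from where it was at the start of the episode above 0.015 m).
It fails at once if the washer goes into the tray that is already complete (x of washer_1 in the frame of tray_full between -0.027 and 0.027 m and y of washer_1 in the frame of tray_full between -0.037 and 0.037 m and z of washer_1 in the frame of tray_full below 0.022 m).
It fails at once if a tray is shoved (more than 20 mm) (distance of any of tray_short, tray_full from where it was at the start of the episode above 0.02 m).
It fails at once if a collar, the washer of the complete kit, tape, star knob or pen is disturbed (moved more than 25 mm) (distance of any of collar_short, collar_full, kit_washer, tape_roll, star_knob, pen from where it was at the start of the episode above 0.025 m).
It also fails if it takes over 32 s, if anything falls off the work surface, if the arm or the gripper's body presses on something with over 40 N, if the wrist force passes 120 N, or if a joint passes its speed limit or range.

## Working session

There is one attempt and no reset: what is moved stays moved. The work goes in short steps, Python scripts to look and compute and a tool call to move; the robot and the scene stay as the last step left them, time stands still between calls to the robot, and variables do not carry over. Pictures are saved under pics/ and viewed, at most 10 in all, crops included, and the job is handed in when it is done.

Besides the shell and the picture viewer there is one more tool, called by a JSON object that holds its "op" and its "data". drive_tool: Moves the arm, as the interface text tells. Its arguments: {"type":"object","properties":{"increments":{"type":"array"},"force":{"type":"number"}},"required":["increments"]}

```bash
mkdir -p pics; cat > h.py <<'E'
import numpy as np, cv2
from scipy.spatial.transform import Rotation as R
from workcell import monitor, viewer, ticket
def q2m(q): return R.from_quat([q[1],q[2],q[3],q[0]]).as_matrix()
def cam(name):
    o=monitor.get_obs(); f=viewer.grab_frame(name); K=np.array(f["mtx"])
    if name=="wrist":
        T=np.array(f["tool_from_camera"]); Rt=q2m(o["orientation"])
        A=Rt@T[:3,:3]; c=Rt@T[:3,3]+np.array(o["position"])
    else:
        a=np.array(f["attitude"]); A=a if a.shape==(3,3) else q2m(a); c=np.array(f["xyz"])
    return f["image"],K,A,c
def onplane(uv,K,A,c,z):
    d=A@np.linalg.solve(K,[uv[0],uv[1],1.]); return c+d*(z-c[2])/d[2]
def proj(p,K,A,c):
    q=K@(A.T@(np.array(p)-c)); return q[:2]/q[2]
def save(n,im): cv2.imwrite(f"pics/{n}.png",cv2.cvtColor(im,cv2.COLOR_RGB2BGR))
E
python3 - <<'E'
from h import *
import pickle
D={}
for n in ["scene","side"]:
    D[n]=cam(n); save(n+"0",D[n][0]); print(n,D[n][3],D[n][2].round(3).tolist(),D[n][1][0,0])
pickle.dump(D,open("d.pkl","wb"))
o=monitor.get_obs(); print(o["position"],o["orientation"],o["time_s"],q2m(o["orientation"]).round(3))
E
```

```text
scene [0.06888018 0.34063568 0.62238199] [[-0.864, -0.315, 0.393], [-0.504, 0.537, -0.677], [0.002, -0.783, -0.622]] 471.9048997428215
side [ 0.05056777 -0.87980537  0.5410301 ] [[0.86, -0.261, 0.439], [-0.51, -0.448, 0.734], [0.005, -0.855, -0.518]] 409.4027004820304
[ 0.19211754 -0.48822465  0.24311779] [-6.77579203e-04  9.82492335e-01  1.86301774e-01 -4.83416535e-05] 0.1 [[ 0.931  0.366 -0.   ]
 [ 0.366 -0.931  0.001]
 [ 0.    -0.001 -1.   ]]
```

View pics/scene0.png

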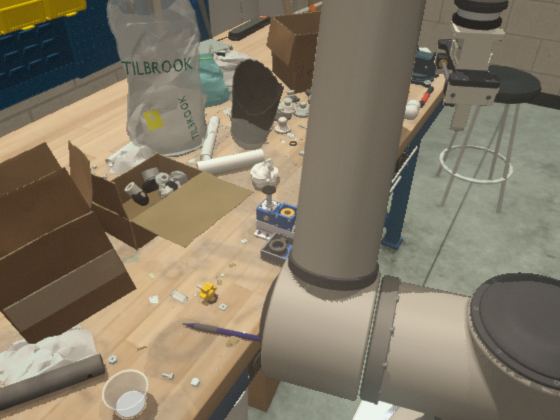

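View pics/side0.png

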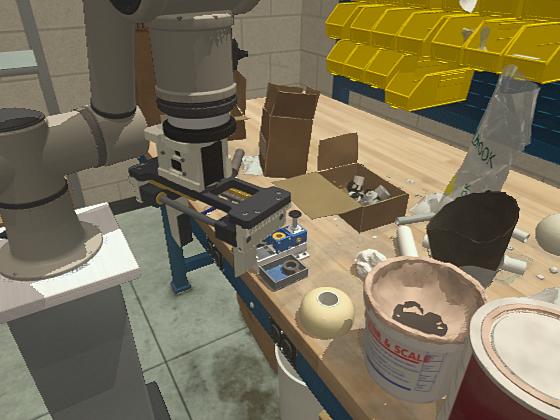

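The scene view shows the feeder around (275,215), with one tray at (278,248). The side view shows the plunger at (295,215), the magazine at (290,238) and a tray at (283,270). The arm hides part of each, so I'll enlarge both.

```bash
python3 - <<'E'
from h import *
import pickle
D=pickle.load(open("d.pkl","rb"))
a=D["scene"][0][160:280,230:320]; b=D["side"][0][195:295,235:335]
a=cv2.resize(a,None,fx=4.4,fy=4.4,interpolation=cv2.INTER_CUBIC)[:560]
b=cv2.resize(b,None,fx=4,fy=4,interpolation=cv2.INTER_CUBIC)
o=np.zeros((560,800,3),np.uint8); o[:a.shape[0],:396]=a[:560]; o[:400,400:]=b
save("crop0",o)
E
```

```text
(no output)
```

View pics/crop0.png

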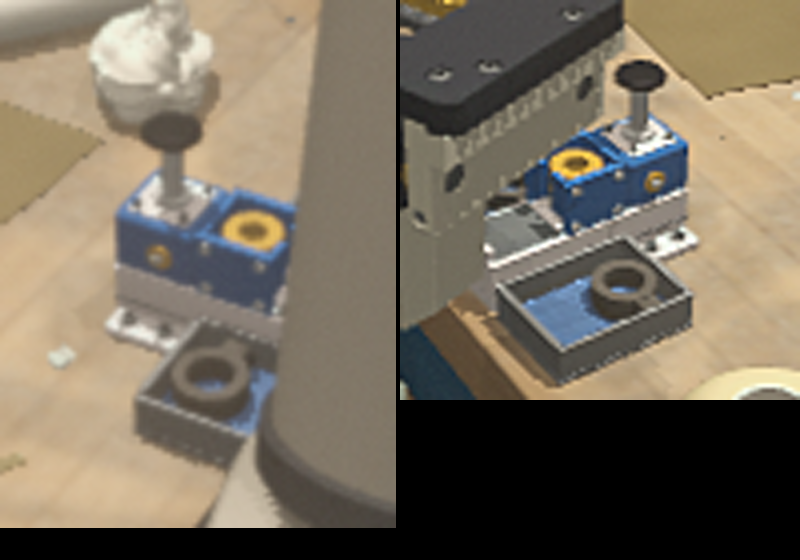

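Crop shows: the robot's-right tray (side view) has a collar at its far half and a visibly empty blue near half, so it is the short one. The plunger knob is at scene (269,189) and side (295,214). The magazine washer is at scene (288,213) and side (279,235.5).

```bash
python3 - <<'E'
from h import *
import pickle
D=pickle.load(open("d.pkl","rb"))
def tri(u1,u2):
    M=[];b=[]
    for n,u in (("scene",u1),("side",u2)):
        _,K,A,c=D[n]; d=A@np.linalg.solve(K,[*u,1.]); d/=np.linalg.norm(d); P=np.eye(3)-np.outer(d,d); M.append(P);b.append(P@c)
    return np.linalg.lstsq(np.vstack(M),np.hstack(b),rcond=None)[0]
p=tri((269,189.3),(295,213.7)); m=tri((287.8,212.7),(279.2,235.5)); print(p,m, p-m)
for n,u in (("scene",(269,189.3)),("side",(295,213.7))): print(onplane(u,*D[n][1:],.101))
for n,u in (("scene",(287.8,212.7)),("side",(279.2,235.5))): print(onplane(u,*D[n][1:],.058))
E
```

```text
[ 0.45648858 -0.27906615  0.09753958] [ 0.41668274 -0.28072723  0.05657907] [0.03980584 0.00166108 0.04096052]
[ 0.4544512 -0.2753152  0.101    ]
[ 0.4527576  -0.28408927  0.101     ]
[ 0.41494027 -0.2786707   0.058     ]
[ 0.41653784 -0.28200581  0.058     ]
```

{"op": "drive_tool", "data": {"increments": [0,0,0.125,0,0,0,0,0,0,0.125,0,0,0,0,0,0,0.125,0,0,0,0,0,0,0,26,-30,0,0,0,0,0,26,-30,0,0]}}

```text
time_s: 0.52
position: [0.2437, -0.4286, 0.243]
orientation: [-0.0, 1.0, -0.002, -0.0]
contact_force: [0.5, -0.1, 0.1]
grip_width: 0.0632
finger_force: 0.0
```

{"op": "drive_tool", "data": {"increments": [0,0,0,26,-30,0,0,0,0,0,26,-30,0,0,0,0,0,26,-30,0,0,0,0,0,26,-30,0,0,0,0,0,0,0,0,0]}}

```text
time_s: 0.93
position: [0.3514, -0.3035, 0.2436]
orientation: [-0.001, 1.0, 0.003, 0.001]
contact_force: [-0.7, -0.0, -0.2]
grip_width: 0.0293
finger_force: 0.0
```

```bash
python3 - <<'E'
from h import *
import pickle
w=cam("wrist"); save("w1",w[0]); 
o=monitor.get_obs(); print(o["position"],o["time_s"],q2m(o["orientation"]).round(3).tolist())
print("cam",w[3],w[2].round(3).tolist(),w[1][0,0])
D={"wrist":w}
for n in ["scene","side"]: D[n]=cam(n)
pickle.dump(D,open("d1.pkl","wb"))
for p in [(.455,-.28,.101),(.416,-.28,.058),(.376,-.28,.03)]: print(proj(p,*w[1:]))
E
```

```text
[ 0.34994776 -0.30587215  0.24362528] 0.9833 [[1.0, 0.005, 0.0], [0.005, -1.0, 0.001], [0.0, -0.001, -1.0]]
cam [ 0.43444933 -0.30393978  0.38469847] [[0.005, -0.953, -0.301], [-1.0, -0.006, 0.001], [-0.003, 0.301, -0.953]] 297.52665593159065
[255.29629417  90.36165217]
[259.5429671  132.79818578]
[261.80493735 165.90842417]
```

View pics/w1.png

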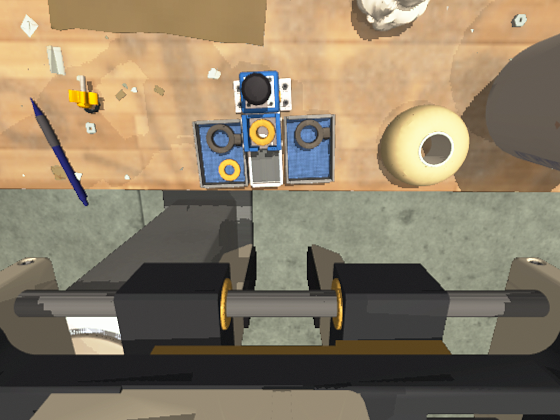

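The wrist view shows the plunger knob at (257,89) and the magazine washer at (263,131). The landing plate is at (266,168). The left tray, with washer at (230,170), is the full one, and the right tray at (310,150) lacks a washer.

```bash
python3 - <<'E'
from h import *
import pickle
D=pickle.load(open("d1.pkl","rb")); im,K,A,c=D["wrist"]
hsv=cv2.cvtColor(im,cv2.COLOR_RGB2HSV)
def blob(mask,box,z,t):
    x0,y0,x1,y1=box; m=np.zeros(mask.shape,np.uint8); m[y0:y1,x0:x1]=mask[y0:y1,x0:x1]
    cs,_=cv2.findContours(m,cv2.RETR_EXTERNAL,cv2.CHAIN_APPROX_NONE); k=max(cs,key=cv2.contourArea)
    u,r=cv2.minEnclosingCircle(k); print(t,np.round(u,1),round(r,1),onplane(u,K,A,c,z).round(4)); return onplane(u,K,A,c,z)
dark=(im.max(2)<60).astype(np.uint8)
p=blob(dark,(235,68,280,107),.099,"knob")
bz=((hsv[...,0]>12)&(hsv[...,0]<32)&(hsv[...,1]>130)&(hsv[...,2]>110)).astype(np.uint8)
m=blob(bz,(245,115,282,148),.058,"mag"); blob(bz,(215,155,243,184),.013,"kit")
d=m-p; print("axis",d, np.degrees(np.arctan2(d[1],-d[0])))
# landing plate side edges: print grey-level rows
for v in (160,168,176): print(v,[tuple(int(q) for q in im[v,u]) for u in range(243,292,1)])
E
```

```text
knob [254.3  89.8] 16.8 [ 0.4556 -0.279   0.099 ]
mag [261.7 131.8] 13.2 [ 0.417  -0.2823  0.058 ]
kit [228.9 169.6] 10.8 [ 0.3683 -0.2373  0.013 ]
axis [-0.03856852 -0.00330152 -0.041     ] -4.892668623432376
160 [(127, 141, 168), (194, 184, 167), (173, 166, 153), (57, 52, 51), (50, 45, 41), (191, 179, 168), (255, 255, 255), (255, 255, 255), (163, 164, 156), (131, 129, 120), (135, 133, 126), (136, 134, 128), (136, 134, 125), (135, 133, 126), (136, 135, 128), (138, 136, 127), (136, 135, 126), (140, 138, 130), (141, 139, 129), (142, 142, 130), (143, 142, 132), (144, 143, 132), (141, 139, 130), (141, 140, 131), (144, 140, 132), (144, 141, 132), (143, 140, 132), (144, 141, 133), (143, 140, 133), (141, 141, 131), (141, 140, 129), (138, 136, 126), (137, 136, 127), (140, 138, 129), (139, 136, 130), (134, 132, 124), (209, 217, 216), (255, 255, 255), (253, 255, 255), (155, 128, 100), (195, 153, 109), (97, 78, 57), (113, 105, 96), (183, 175, 161), (155, 152, 149), (77, 108, 150), (94, 127, 173), (94, 125, 173), (97, 130, 177)]
168 [(79, 109, 150), (108, 107, 105), (189, 180, 166), (160, 154, 
[... 879 characters left out ...]
, 255, 253), (255, 255, 255), (205, 210, 204), (133, 130, 121), (137, 135, 127), (140, 137, 129), (141, 137, 130), (138, 136, 128), (139, 137, 129), (138, 137, 127), (137, 137, 128), (137, 136, 127), (139, 139, 129), (140, 139, 130), (138, 138, 130), (141, 140, 131), (140, 140, 131), (140, 138, 131), (142, 141, 133), (140, 140, 131), (141, 140, 132), (141, 139, 132), (141, 139, 131), (140, 138, 131), (138, 137, 130), (137, 136, 126), (137, 134, 125), (136, 135, 128), (134, 132, 125), (166, 168, 163), (243, 248, 250), (255, 255, 255), (255, 253, 248), (143, 119, 92), (99, 79, 57), (104, 87, 68), (135, 128, 117), (168, 160, 147), (101, 108, 124), (94, 128, 176), (91, 124, 168), (92, 123, 167)]
```

{"op": "drive_tool", "data": {"increments": [0,0,-0.07,0,0,0,0,0,0,0,27,-4.5,15,0,0,0,0,27,-4.5,25,0,0,0,0,27,-4.5,25,0,0,0,0,26,-4,25,0]}}

```text
time_s: 1.5
position: [0.454, -0.2853, 0.1527]
orientation: [0.0, 0.999, 0.033, 0.0]
contact_force: [0.4, -1.0, -0.1]
grip_width: 0.0003
finger_force: 0.0
```

{"op": "drive_tool", "data": {"increments": [0,0,0,0,0,0,0,0,0,0,0,0,0,0]}}

```text
time_s: 1.67
position: [0.4529, -0.2843, 0.1517]
orientation: [-0.001, 0.999, 0.035, -0.002]
contact_force: [-0.4, -0.3, 0.6]
grip_width: 0.0004
finger_force: 0.0
```

```bash
python3 - <<'E'
from h import *
o=monitor.get_obs(); print(o["position"],o["time_s"],o["grip_width"],q2m(o["orientation"]).round(3).tolist())
P=np.array(o["position"]); Rt=q2m(o["orientation"]); tip=P+Rt@[0,0,.017]
out=[]
for n in ["scene","side"]:
    im,K,A,c=cam(n); u=proj([.4555,-.281,.101],K,A,c); t=proj(tip,K,A,c); print(n,u,t)
    x,y=int(u[0]),int(u[1]); b=im[y-55:y+65,x-60:x+60].copy(); b=cv2.resize(b,(400,400),interpolation=cv2.INTER_CUBIC); out.append(b)
save("c2",np.hstack(out))
E
```

```text
[ 0.45294255 -0.28428124  0.15169337] 1.6667 0.00041167976017149446 [[0.998, 0.069, -0.003], [0.069, -0.998, 0.002], [-0.003, -0.003, -1.0]]
scene [270.08886489 187.6310972 ] [271.95356568 172.39096515]
side [295.29934723 212.6742135 ] [295.58475891 199.45396738]
```

View pics/c2.png

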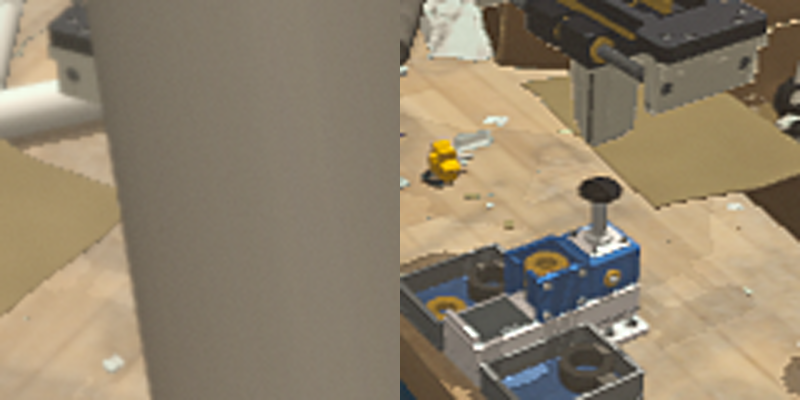

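The side view shows the closed fingertips straight above the knob, which is at crop (600,188), and the landing plate empty. I'll correct a few millimetres and descend.

{"op": "drive_tool", "data": {"increments": [0,0,0,2,-3,15,0,0,0,0,0,0,14,0,0,0,0,0,0,4,0,0,0,0,0,0,4,0,0,0,0,0,0,4,0]}}

```text
time_s: 2.18
position: [0.455, -0.2816, 0.114]
orientation: [0.001, 0.999, 0.034, 0.0]
contact_force: [-4.0, 0.4, 5.5]
grip_width: 0.0004
finger_force: 2.7
```

{"op": "drive_tool", "data": {"increments": [0,0,0,0,0,4,0,0,0,0,0,0,4,0,0,0,0,0,0,3,0,0,0,0,0,0,0,0]}}

```text
time_s: 2.52
position: [0.4553, -0.2814, 0.1026]
orientation: [0.001, 0.999, 0.035, 0.0]
contact_force: [-3.0, -1.2, 3.4]
grip_width: 0.0007
finger_force: 1.9
```

{"op": "drive_tool", "data": {"increments": [0,0,0,0,0,4,0,0,0,0,0,0,3,0,0,0,0,0,0,2,0,0,0,0,0,0,1,0,0,0,0,0,0,0,0]}}

```text
time_s: 2.93
position: [0.4556, -0.2814, 0.0928]
orientation: [0.001, 0.999, 0.035, 0.0]
contact_force: [-3.0, -1.0, 5.4]
grip_width: 0.0
finger_force: 2.8
```

{"op": "drive_tool", "data": {"increments": [0,0,0,0,0,1,0,0,0,0,0,0,1,0,0,0,0,0,0,0,0]}}

```text
time_s: 3.18
position: [0.4557, -0.2815, 0.0922]
orientation: [0.001, 0.999, 0.035, 0.001]
contact_force: [-5.9, 1.4, 15.2]
grip_width: 0.0006
finger_force: 7.8
```

```bash
python3 - <<'E'
from h import *
o=monitor.get_obs(); print(o["position"],o["contact_force"])
im,K,A,c=cam("side"); u=proj([.40,-.283,.05],K,A,c).astype(int); x,y=u
save("c3",cv2.resize(im[y-50:y+50,x-60:x+60],(720,600),interpolation=cv2.INTER_CUBIC)); print(x,y)
E
```

```text
[ 0.45573212 -0.28151054  0.09218823] [-5.92077254  1.36752686 15.22399419]
272 241
```

View pics/c3.png

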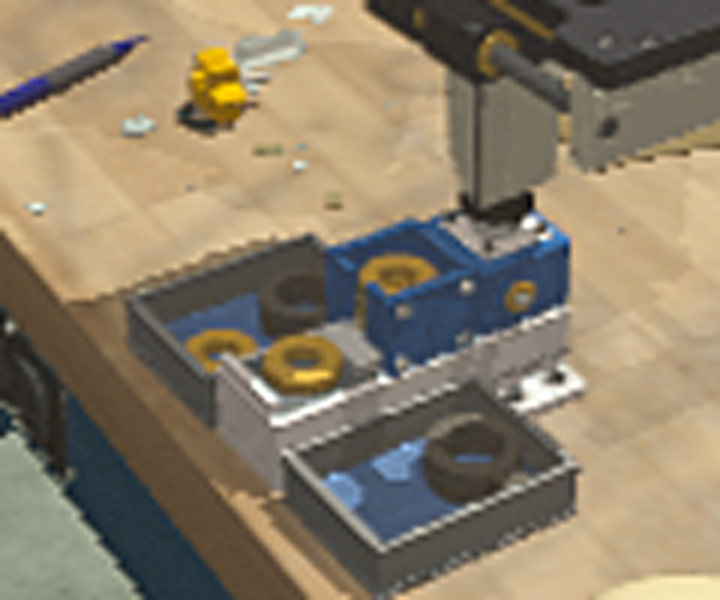

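The force rose to 15 N with the tip at 75 mm, so the plunger is on its stop. The picture shows the washer out on the plate at (302,363). Now I'll let the plunger rise.

{"op": "drive_tool", "data": {"increments": [0,0,0,0,0,-5,0,0,0,0,0,0,-6,0,0,0,0,0,0,-7,0,0,0,0,0,0,-7,0,0,0,0,0,0,-10,0]}}

```text
time_s: 3.65
position: [0.4555, -0.2803, 0.1251]
orientation: [-0.0, 0.999, 0.035, -0.0]
contact_force: [0.1, 0.3, 0.2]
grip_width: 0.0005
finger_force: 0.0
```

{"op": "drive_tool", "data": {"increments": [0,0,0,0,0,-30,0,0,0,0,0,0,-30,0,0,0,0,-30,-20,0,0,0,0,0,-30,-20,0,0,0,0,0,0,0,0,0]}}

```text
time_s: 4.07
position: [0.3874, -0.2401, 0.184]
orientation: [-0.003, 0.999, 0.035, -0.003]
contact_force: [0.5, 0.9, -0.3]
grip_width: 0.0005
finger_force: 0.0
```

```bash
python3 - <<'E'
from h import *
o=monitor.get_obs(); print(o["position"],o["time_s"],q2m(o["orientation"]).round(3).tolist())
im,K,A,c=cam("wrist"); save("w4",im)
hsv=cv2.cvtColor(im,cv2.COLOR_RGB2HSV)
bz=((hsv[...,0]>12)&(hsv[...,0]<32)&(hsv[...,1]>130)&(hsv[...,2]>110)).astype(np.uint8)
cs,_=cv2.findContours(bz,cv2.RETR_EXTERNAL,cv2.CHAIN_APPROX_NONE)
for k in cs:
    if cv2.contourArea(k)>150:
        u,r=cv2.minEnclosingCircle(k); print(np.round(u),round(r,1),[onplane(u,K,A,c,z)[:2].round(4).tolist() for z in (.037,.058,.013)])
s=cam("side"); x,y=272,241
save("c4",np.hstack([cv2.resize(s[0][y-50:y+50,x-50:x+50],(380,380),interpolation=cv2.INTER_CUBIC),cv2.resize(im,(420,315))[:,:].copy() if 0 else np.pad(cv2.resize(im,(420,315)),((0,65),(0,0),(0,0)))]))
E
```

```text
[ 0.38735804 -0.24010975  0.18404979] 4.0667 [[0.998, 0.07, -0.006], [0.07, -0.998, 0.005], [-0.006, -0.006, -1.0]]
[323. 213.] 13.6 [[0.3766, -0.2837], [0.3835, -0.2802], [0.3687, -0.2877]]
[278. 210.] 12.1 [[0.3765, -0.2369], [0.3834, -0.2368], [0.3686, -0.237]]
[328. 176.] 14.9 [[0.4154, -0.284], [0.4195, -0.2805], [0.4108, -0.2881]]
[118. 119.] 18.4 [[0.4548, -0.0831], [0.456, -0.0943], [0.4535, -0.0704]]
```

View pics/c4.png

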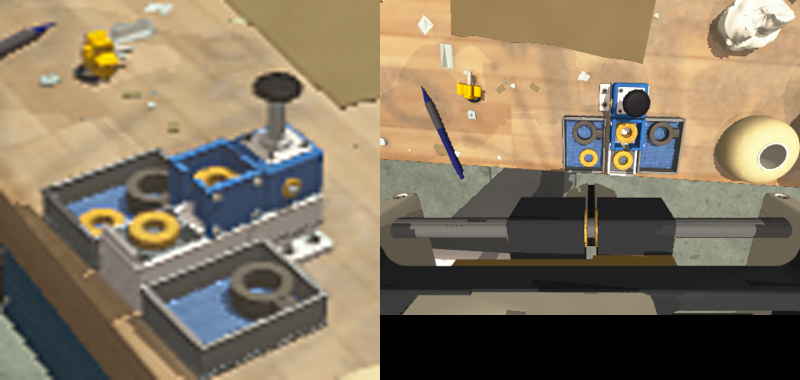

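The plunger is up and the washer lies flat on the plate at (0.377,-0.284). The fingers go down on its +x side, above the full tray.

{"op": "drive_tool", "data": {"increments": [0,0,0,-13,-1,20,0,0,0,0,0,0,30,0,0,0,0,0,0,30,0,0,0,0,0,0,25,0,0,0,0,0,0,0,0]}}

```text
time_s: 4.58
position: [0.3789, -0.2437, 0.0761]
orientation: [-0.002, 0.999, 0.035, -0.002]
contact_force: [-0.8, -0.1, 0.4]
grip_width: 0.0006
finger_force: 0.0
```

```bash
python3 - <<'E'
from h import *
o=monitor.get_obs(); P=np.array(o["position"]); Rt=q2m(o["orientation"]); print(P,Rt.round(3).tolist())
print("tip->washer in tool mm",(Rt.T@(np.array([.3766,-.2837,.033])-P)*1000-[0,0,17]).round(1))
E
```

```text
[ 0.37891393 -0.24374705  0.07612604] [[0.998, 0.069, -0.005], [0.07, -0.998, 0.005], [-0.005, -0.005, -1.0]]
tip->washer in tool mm [-4.9 39.9 25.9]
```

{"op": "drive_tool", "data": {"increments": [0,0,0,-5,-5,8,0,0,0,0,0,0,10,0,0,0,0,0,0,5,0,0,0,0,0,0,2,0,0,0,0,0,0,0,0]}}

```text
time_s: 5.0
position: [0.3753, -0.2407, 0.0552]
orientation: [0.0, 0.999, 0.035, 0.0]
contact_force: [0.1, -0.5, 0.4]
grip_width: 0.0002
finger_force: 0.0
```

```bash
python3 - <<'E'
from h import *
o=monitor.get_obs(); P=np.array(o["position"]); Rt=q2m(o["orientation"]); print(P,o["contact_force"])
print("tip->washer in tool mm",(Rt.T@(np.array([.3766,-.2837,.033])-P)*1000-[0,0,17]).round(1))
im,K,A,c=cam("side"); x,y=272,241
save("c5",cv2.resize(im[y-50:y+50,x-50:x+50],(600,600),interpolation=cv2.INTER_CUBIC))
E
```

```text
[ 0.37530419 -0.24068487  0.05517288] [ 0.07737089 -0.52986736  0.4484489 ]
tip->washer in tool mm [-1.7 43.   5.2]
```

View pics/c5.png

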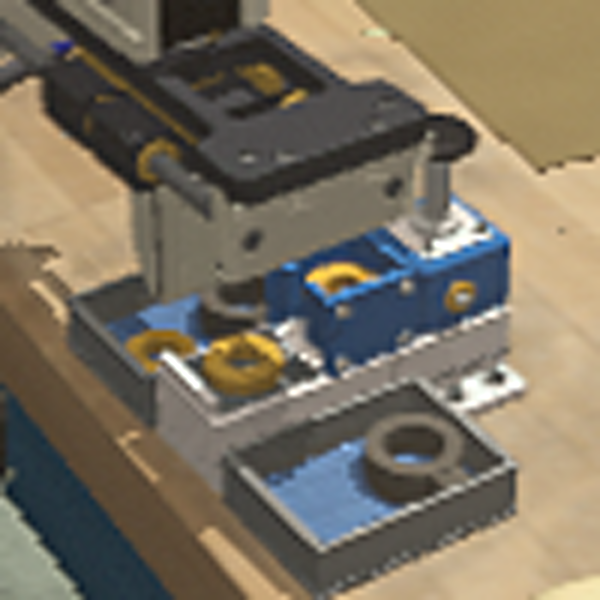

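The fingers stand beside the washer, which is at (243,362), just above its height. I'll lower the last 5 mm, then push gently toward the empty tray.

{"op": "drive_tool", "data": {"increments": [0,0,0,-1.5,0,3,0,0,0,0,0,0,2,0,0,0,0,0,0,0,0,0,0,0,0,5,0,0,0,0,0,0,5,0,0]}}

```text
time_s: 5.47
position: [0.3739, -0.2506, 0.0499]
orientation: [0.0, 0.999, 0.035, 0.0]
contact_force: [0.0, -0.8, -0.0]
grip_width: 0.0004
finger_force: 0.0
```

{"op": "drive_tool", "data": {"increments": [0,0,0,0,4,0,0,0,0,0,0,4,0,0,0,0,0,0,4,0,0,0,0,0,0,4,0,0,0,0,0,0,0,0,0]}}

```text
time_s: 5.88
position: [0.375, -0.2671, 0.0498]
orientation: [0.0, 0.999, 0.035, 0.0]
contact_force: [0.3, -0.1, 0.4]
grip_width: 0.0006
finger_force: 0.0
```

```bash
python3 - <<'E'
from h import *
o=monitor.get_obs(); P=np.array(o["position"]); Rt=q2m(o["orientation"]); print(P,o["contact_force"])
print("tip->start in tool mm",(Rt.T@(np.array([.3766,-.2837,.033])-P)*1000-[0,0,17]).round(1))
im,K,A,c=cam("side"); x,y=272,241
save("c6",cv2.resize(im[y-50:y+50,x-50:x+50],(500,500),interpolation=cv2.INTER_CUBIC))
E
```

```text
[ 0.37504794 -0.26708854  0.0497761 ] [ 0.31443801 -0.12402412  0.36701955]
tip->start in tool mm [ 0.4 16.7 -0.2]
```

View pics/c6.png

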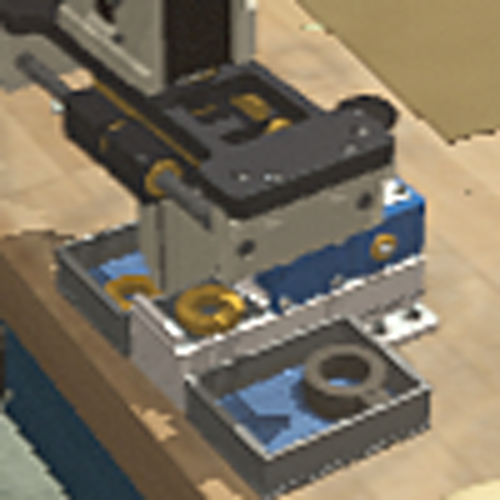

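The washer, now at (210,308), has moved to the right-hand edge with the finger behind it. I'll keep pushing.

{"op": "drive_tool", "data": {"increments": [0,0,0,0,4,0,0,0,0,0,0,4,0,0,0,0,0,0,4,0,0,0,0,0,0,4,0,0,0,0,0,0,4,0,0]}}

```text
time_s: 6.35
position: [0.3763, -0.2866, 0.0497]
orientation: [0.0, 0.999, 0.035, 0.0]
contact_force: [-0.5, 0.9, 1.6]
grip_width: 0.0005
finger_force: 0.2
```

{"op": "drive_tool", "data": {"increments": [0,0,0,0,3,0,0,0,0,0,0,0,0,0,0,0,0,0,0,0,0]}}

```text
time_s: 6.6
position: [0.3764, -0.2893, 0.0497]
orientation: [0.0, 0.999, 0.035, 0.0]
contact_force: [0.4, 0.5, 0.1]
grip_width: 0.0002
finger_force: 0.0
```

```bash
python3 - <<'E'
from h import *
o=monitor.get_obs(); print(o["contact_force"],o["position"])
im,K,A,c=cam("side"); x,y=272,246
save("c7",cv2.resize(im[y-50:y+50,x-50:x+50],(500,500),interpolation=cv2.INTER_CUBIC))
E
```

```text
[0.3530627  0.4872086  0.07851388] [ 0.37644441 -0.28926656  0.04969851]
```

View pics/c7.png

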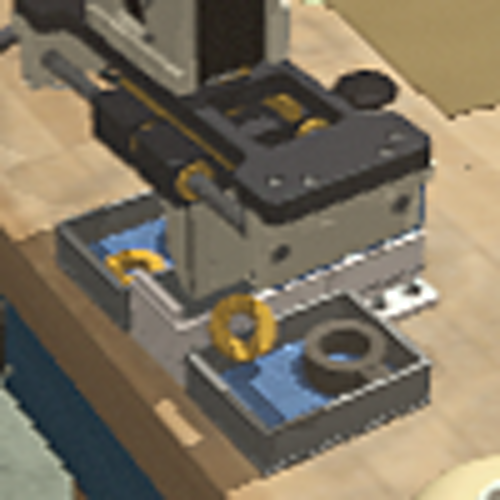

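The washer leans steeply in the right tray at (243,327), resting against the plate edge. That is my tenth picture, so from here I check with masks. I'll push a little further so it drops flat.

{"op": "drive_tool", "data": {"increments": [0,0,0,0,3,0,0,0,0,0,0,3,0,0,0,0,0,0,3,0,0,0,0,0,0,3,0,0,0,0,0,0,0,0,0]}}

```text
time_s: 7.07
position: [0.3775, -0.3018, 0.0498]
orientation: [0.0, 0.999, 0.035, 0.0]
contact_force: [0.4, -0.1, 0.2]
grip_width: 0.0008
finger_force: 0.0
```

```bash
cat > chk.py <<'E'
from h import *
for n in ("side","scene","wrist"):
    im,K,A,c=cam(n); hsv=cv2.cvtColor(im,cv2.COLOR_RGB2HSV)
    bz=((hsv[...,0]>12)&(hsv[...,0]<32)&(hsv[...,1]>130)&(hsv[...,2]>90)).astype(np.uint8)
    u=proj([.38,-.30,.02],K,A,c); cs,_=cv2.findContours(bz,cv2.RETR_EXTERNAL,cv2.CHAIN_APPROX_NONE)
    for k in cs:
        if cv2.contourArea(k)>15 and np.linalg.norm(k.mean((0,1))-u)<70:
            x,y,w,h=cv2.boundingRect(k); ctr=(x+w/2-.5,y+h/2-.5)
            print(n,(x,y,w,h),cv2.contourArea(k),[onplane(ctr,K,A,c,z)[:2].round(4).tolist() for z in (.0095,.037,.051)])
E
python3 chk.py
```

```text
side (269, 268, 14, 11) 93.5 [[0.3785, -0.3316], [0.3615, -0.36], [0.3529, -0.3744]]
side (243, 246, 12, 7) 26.5 [[0.3689, -0.2325], [0.3525, -0.266], [0.3441, -0.2831]]
wrist (287, 279, 4, 50) 141.5 [[0.3328, -0.31], [0.3521, -0.3079], [0.362, -0.3068]]
wrist (272, 279, 5, 51) 159.5 [[0.3317, -0.2997], [0.3512, -0.2992], [0.3611, -0.2989]]
wrist (308, 227, 42, 37) 1160.0 [[0.3799, -0.333], [0.3921, -0.3274], [0.3983, -0.3246]]
wrist (220, 180, 56, 50) 2190.0 [[0.4043, -0.2784], [0.4128, -0.2811], [0.4171, -0.2824]]
```

Both views put the washer at (0.379,-0.332) on the tray floor, flat. I'll retract straight up.

{"op": "drive_tool", "data": {"increments": [0,0,0,0,0,-15,0,0,0,0,0,0,-35,0,0,0,0,0,0,-38,0,0,0,0,-10,0,-38,0,0,0,0,0,0,-10,0]}}

```text
time_s: 7.63
position: [0.368, -0.3031, 0.191]
orientation: [0.003, 0.999, 0.035, 0.002]
contact_force: [0.8, -1.1, 0.2]
grip_width: 0.0009
finger_force: 0.0
```

{"op": "drive_tool", "data": {"increments": [0,0,0,0,0,0,0,0,0,0,0,0,0,0,0,0,0,0,0,0,0]}}

```text
time_s: 7.88
position: [0.3668, -0.301, 0.1843]
orientation: [-0.001, 0.999, 0.035, -0.001]
contact_force: [-0.5, -0.1, -0.6]
grip_width: 0.0006
finger_force: 0.0
```

```bash
python3 chk.py; python3 - <<'E'
from h import *
# expected bbox of flat washer top/bottom circles in side & wrist views
t=np.linspace(0,6.28,60)
for n in ("side","wrist"):
    im,K,A,c=cam(n)
    q=np.array([proj([.379+.014*np.cos(a),-.332+.014*np.sin(a),z],K,A,c) for a in t for z in (.006,.013)])
    print(n,q.min(0).round(1),np.ptp(q,axis=0).round(1))
    # tray blue floor: centre of blue in right tray
    hsv=cv2.cvtColor(im,cv2.COLOR_RGB2HSV); u=proj([.39,-.337,.006],K,A,c)
    if n=="wrist":
        for f in (-.337,-.233):
            u=proj([.39,f,.006],K,A,c).astype(int); m=(hsv[...,0]>95)&(hsv[...,0]<125)&(hsv[...,1]>80)
            ys,xs=np.nonzero(m); s=(abs(xs-u[0])<50)&(abs(ys-u[1])<60); print("blue",f,u,onplane((np.median(xs[s]),np.median(ys[s])),K,A,c,.006))
    # plunger knob (dark) near expected top
    u=proj([.4555,-.281,.099],K,A,c).astype(int); print("knob px",n,u,im[u[1],u[0]])
E
```

```text
side (269, 268, 14, 10) 87.0 [[0.3793, -0.3303], [0.3622, -0.3587], [0.3536, -0.3732]]
side (243, 246, 11, 7) 23.0 [[0.368, -0.232], [0.3516, -0.2655], [0.3432, -0.2826]]
side (273, 235, 11, 5) 18.0 [[0.4478, -0.2257], [0.4273, -0.2596], [0.4168, -0.2768]]
side (244, 199, 9, 13) 73.5 [[0.4553, -0.0635], [0.4343, -0.1057], [0.4237, -0.1272]]
wrist (211, 177, 25, 25) 443.0 [[0.3677, -0.2374], [0.3749, -0.2425], [0.3785, -0.2451]]
wrist (299, 173, 25, 25) 455.0 [[0.3788, -0.3326], [0.3851, -0.3294], [0.3882, -0.3278]]
wrist (250, 136, 30, 30) 663.0 [[0.4123, -0.2803], [0.4156, -0.2817], [0.4173, -0.2824]]
side [268.9 267.2] [14.  11.7]
knob px side [295 213] [66 59 53]
wrist [297.  171.6] [26.4 26.6]
blue -0.337 [315 174] [ 0.39653043 -0.32616507  0.006     ]
blue -0.233 [219 168] [ 0.39355619 -0.23675727  0.006     ]
knob px wrist [261 104] [61 57 55]
```

The measured outlines match a washer lying flat in the short tray, with the same size as the washer in the complete tray. The plunger is up and the magazine washers are on axis, so I'm handing in.

```bash
python3 -c "
from workcell import ticket; print(ticket.finish_job())"
```

```text
the job is handed in; nothing more can be done
None
```

I fed one washer, pushed it into the right-hand tray that lacked one, and handed the job in at about 8 s of the 32 s; camera masks show it lying flat, the plunger up and the arm clear, but no verdict came back.

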